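# Third hand at the shaker: isolate, then press the tube block to the fence

## Robot

A 6-joint arm with a two-finger parallel gripper is mounted at the origin on the work surface. World frame = base frame: x ahead of the robot, y to its left, z up, the work surface at z = 0. Lengths are in m, angles in rad, forces in N, time in s.
With the tool pointing down it reaches from about 0.275 to 1 m from the base axis. Payload 8.4 kg.
Tool frame: the origin (TCP) lies on the mounting face of the last link; the fingertips stand 173 mm ahead of it and the grasp point (between the pads) lies 155 mm ahead of it; z points along the fingers, x is the direction in which the jaws open and shut, and the axes are right-handed (so a half turn about z gives the same grasp; the last joint's range is limited). The gripper opens to 85 mm and grips with 20 to 120 N. Pads are 22 mm wide; open, the fingers measure 114 mm over their backs; the gripper's body (76 mm by 85 mm) begins 54 mm behind the grasp point. The pads swing forward as they close: fully open they stand 13 mm farther back than shut.
Start: joints at [-0.002, 0.353, 1.633, -0, 1.155, -0.002], TCP at [0.625, -0, 0.405] pointing down, gripper open.
Joint ranges: [-2.63, 2.63], [-0.92, 2.1], [0.06, 2.66], [-1.3, 4.44], [0, 2.69], [-3.02, 3.02]. Speed limits (rad/s): [2.22, 2.22, 2.79, 3.14, 3.14, 3.14].

## Interface

Orientations are given as a rotation vector (axis times angle).
In Python, from cell import get_state, cams, robot, trace gives the robot as it stands.
- The arm moves only by the shell command python3 -m handwheel 'ROWS' [FORCE]. ROWS is text: rows parted by semicolons, each of 7 numbers parted by spaces: the turn, a rotation vector about the tool's x, y, z in degrees, then the shift along the tool's x, y, z in cm, then the finger opening in cm, from 0 to 8.54. A call has 1 to 5 rows; each row is the pose to reach, as a shift and turn from the pose commanded when the call began, along the tool's axes at that moment; what a row does not reach only later rows make up. A row lasts 1/8 s, in which the tool goes at most 62.5 mm and 10.7 degrees, less where a joint would pass 70% of its speed; a pose out of reach is approached as far as the arm can. A call with a gripper value outside its range is refused whole. The fingers move at their own pace and stop on an object; FORCE is the grip in N (left out, the last holds). Time passes only in rows, so rows that repeat a pose let the fingers close. It gives the time, the measured TCP pose, the force and the opening at its end, in the units of the state.
- get_state(): the state, without advancing time (a new reading comes with each control period).
- cams.grab_frame(name): name is "scene" or "side" or "wrist"; returns a dict with "img" (400x640x3 uint8, blue, green, red), "camera_matrix" (3x3 intrinsics, pixels), "rvec" (rotation vector, rad) and "tvec" (3), from world to camera coordinates, as OpenCV has them; the wrist camera has in their place "mount" (4x4, takes a point from camera to tool coordinates, whose origin is the TCP and whose axes are the tool frame's). Camera axes: x right, y down, z forward; pixel columns grow to the right and rows downward; lengths in m; the calibration is good to about 2 mm. The wrist camera is an equidistant fisheye: a pixel r from the principal point sees the ray r / f radians off the axis. A picture is of the moment at which its call begins: read the wrist's pose just before it. There is no depth.
- robot.finish_job(): hands the job in, once; it reports no verdict.
Trained networks look in the newest picture that a camera, given by its name, has taken for a name from the list of things; names that differ only in an ending like _2 or _b are one class to them, and where a whole thing is asked for, a point or a joint stands for the part that bears it (a point fixed in the world has none). Each returns a list of dicts, best first, with "confidence" (0 to 1); they miss things now and then, are a little off and sometimes report something else, mostly with a low value. They report only what shows in the picture. A call takes as long as a camera call. They do not tell look-alikes from the thing itself.
- trace(camera, target): "mask" (400x640 bool, what is visible of it) and "extent" ([centre column, centre row, width, height] in pixels, round what is visible of it).
The state is a dict: "time_s": time; "joint_pos": joint angles; "qvel": joint speeds; "effort": joint torques, N m; "eef_pos": TCP position; "orientation": TCP orientation; "wrist_force": force on the tool from outside, world axes, zero at the start; "wrist_torque": the same for the moment, N m; "finger_gap": finger opening in m.
Only numpy, scipy, OpenCV 4.12 (cv2) and the standard library are available. Lean on these libraries where they do the work, as an engineer would, in place of code of your own. Each camera call takes 0.05 s, during which the arm holds its last target.

## Task

The orbital shaker is switched on: first flip the isolator's toggle handle right over from its far side to its near side (towards the robot) to switch it off, and only then move the tube block. Bring the aluminium block flat along the shaker's platform to the sprung fence bar, plain end square against the bar and the slot in its foot over the threaded hole, and press steadily until the bar takes about 10 newtons, which pushes it back about 5 mm, so that a colleague can put in the screw. Finish while still holding it pressed there, and leave the other things on the bench alone.

Things in the scene. Friction and masses are not known exactly. Their poses are not given: they have to be found in the camera images.
- isolator: Isolator: grey plastic box 100 x 85 x 55 mm high fixed to the bench on a dark 110 x 95 mm foot plate, with a hinged toggle handle on top. Origin: centre of its underside, z up. Its own x axis points away from the robot, turned up to 0.5 rad about the vertical. It stands to the left or to the right of the shaker.
- handle (a joint): Angle of the toggle handle, rad. Hinge along the isolator's y axis, 62 mm above the bench over the middle of the box. +0.6 = on, leaning to the isolator's +x (away from the robot); 0 upright; -0.6 = off, leaning to -x (towards the robot). Over-centre by its weight: takes about 1 to 2 N at the grip, and once well past upright (0.4 rad) drops to its end stop.
- handle_grip (a point): Middle of the toggle's black grip, a bar 16 mm in diameter and 60 mm long lying along the isolator's y axis, carried by two thin steel arms 44 mm apart; 62 mm from the hinge axis.
- shaker: Orbital shaker fixed to the bench: white housing with a flat steel platform 280 (x) x 260 (y) mm whose top is 90 mm above the bench. It stands still throughout. Origin: on the bench under the platform's centre, z up; its own x axis points from the robot towards the fence, turned up to 0.3 rad about the vertical.
- hole (a point): Threaded hole, 8 mm in diameter, in the platform's top, 11 mm along shaker +x from the platform's centre and in line with the middle of the fence; may be covered by the block at the start.
- fence: Sprung aluminium fence bar at the platform's far side, 200 (y) x 40 high x 10 mm thick, dark tick at mid-length on top. Origin: middle of the lower edge of the face towards the robot, at platform height; axes as the shaker's. Unloaded, the face is 100 mm along shaker +x from the platform's centre; pushed, it yields to +x by 1 mm per 2 N, 12 mm at most (10 N: 5 mm).
- block: Loose alloy tube block 80 (x) x 50 (y) x 50 (z) mm, six dark wells on top, 0.28 to 0.42 kg (1.5 to 5 N to drag), on the platform, gripped across its 50 mm width. Origin: centre of the 80 x 50 underside, z up. A foot 6 mm thick, 50 mm wide, juts 28 mm from its -x end, with a 20 mm wide slot open to -x. The plain +x end goes to the fence. Starts up to 0.5 rad askew, 70 to 120 mm short of the fence.
- slot (a point): Point on the underside of the block's foot in the middle of the slot, 54 mm from the block's origin along block -x. It lies over the hole when the block is in place with the fence pushed in 5 mm.
- mixer: Bystander: white and grey vortex mixer, 140 x 105 mm, 126 mm high, 2.5 kg, on the other side of the shaker from the isolator. Origin: centre of the underside.
- bottle: Bystander: amber bottle 70 mm in diameter, 140 mm high, on the bench beside the shaker's far corner, left or right. Origin: centre of the underside.
- timer: Bystander: white bench timer 65 mm wide, 67 mm high, 30 mm deep, on the bench at the opposite far corner to the bottle. Origin: centre of the underside.
Not all that is in view belongs to the job. What is shaped like the isolator but blue or purple is not meant.

How it is judged:
By the outcome, as a careful person would: the job done as asked, in the order asked, and still so for the second after the job is handed in, while the arm keeps its last pose, push and grip.
It also fails if it takes over 58 s, if anything falls off the work surface, if the arm or the gripper's body presses on something with over 40 N, if the wrist force passes 120 N, or if a joint passes its speed limit or range.

## Working session

There is one attempt and no reset: what is moved stays moved. The work goes in short steps, Python scripts to look and compute and a shell command to move; the robot and the scene stay as the last step left them, time stands still between calls to the robot, and variables do not carry over. Pictures are saved under pics/ and viewed, and the job is handed in when it is done.

```bash
ls; mkdir -p pics; python3 - <<'E'
from cell import get_state, cams, robot, trace
import cv2,numpy as np
print(get_state())
for n in ["scene","side","wrist"]:
    f=cams.grab_frame(n); cv2.imwrite(f"pics/{n}0.png",f["img"])
    print(n,{k:np.round(v,4).tolist() for k,v in f.items() if k!="img"})
    for t in ["isolator","handle_grip","shaker","fence","block","mixer","bottle","timer"]:
        print(t,[(round(d["confidence"],2),np.round(d["extent"]).tolist()) for d in trace(n,t)])
E
```

```text
pics
{'time_s': 0.0, 'joint_pos': array([-2.39632706e-03,  3.53668753e-01,  1.63411600e+00, -1.23692920e-05,
        1.15518325e+00, -2.37664743e-03]), 'qvel': array([-9.86660342e-05,  1.36796035e-04,  8.15771167e-04, -1.42300851e-03,
        1.17393144e-03,  6.42387565e-04]), 'effort': array([-2.03471049e-03, -6.05236173e+01, -3.42063046e+01, -2.62302356e-04,
        9.48130677e-03,  3.61521288e-06]), 'eef_pos': array([6.24777540e-01, 9.14261667e-07, 4.03956399e-01]), 'orientation': array([ 3.14158388e+00, -2.30556699e-05, -2.16041814e-03]), 'wrist_force': array([-0.01651306,  0.14739054, -0.01349133]), 'wrist_torque': array([-0.0416672 ,  0.03150456,  0.0196737 ]), 'finger_gap': 0.08532326278725016}
scene {'camera_matrix': [[436.0707, 0.0, 319.8045], [0.0, 436.0707, 200.7356], [0.0, 0.0, 1.0]], 'rvec': [1.2015, 2.3396, -0.9755], 'tvec': [0.2156, -0.279, 1.7165]}
isolator [(0.95, [392.0, 243.0, 44.0, 43.0]), (0.95, [468.0, 227.0, 51.0, 54.0]), (0.9, [450.0, 278.0, 51.0, 57.0]), (0.7, [367.0, 180.0, 40.0, 52.0]), (0.67, [416.0, 200.0, 47.0, 50.0])]
handle_grip [(0.8, [458.0, 264.0, 2
[... 936 characters left out ...]
fence [(0.58, [371.0, 208.0, 32.0, 46.0])]
block [(0.7, [292.0, 166.0, 7.0, 16.0]), (0.67, [330.0, 229.0, 42.0, 37.0])]
mixer [(0.6, [370.0, 326.0, 62.0, 65.0])]
bottle []
timer [(0.39, [343.0, 184.0, 6.0, 8.0])]
wrist {'camera_matrix': [[309.7069, 0.0, 318.1499], [0.0, 309.7069, 203.4909], [0.0, 0.0, 1.0]], 'mount': [[1.0, 0.0009, -0.0004, -0.0002], [-0.0007, 0.9621, 0.2725, -0.0689], [0.0006, -0.2725, 0.9621, 0.0301], [0.0, 0.0, 0.0, 1.0]]}
isolator [(0.64, [76.0, 71.0, 104.0, 87.0])]
handle_grip [(0.68, [54.0, 60.0, 53.0, 57.0])]
shaker [(0.83, [268.0, 156.0, 284.0, 259.0])]
fence [(0.61, [374.0, 164.0, 34.0, 233.0])]
block [(0.73, [213.0, 213.0, 106.0, 88.0])]
mixer []
bottle []
timer []
```

View pics/scene0.png

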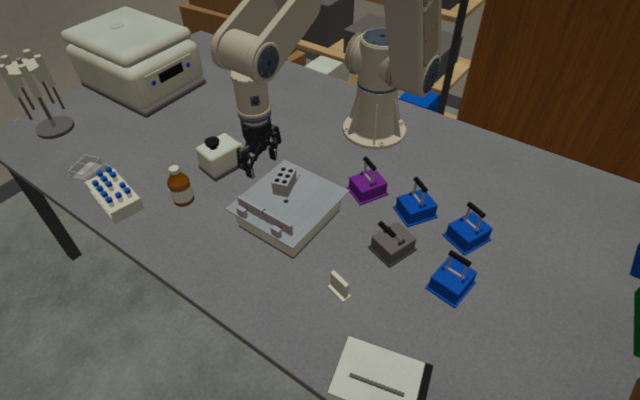

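View pics/side0.png

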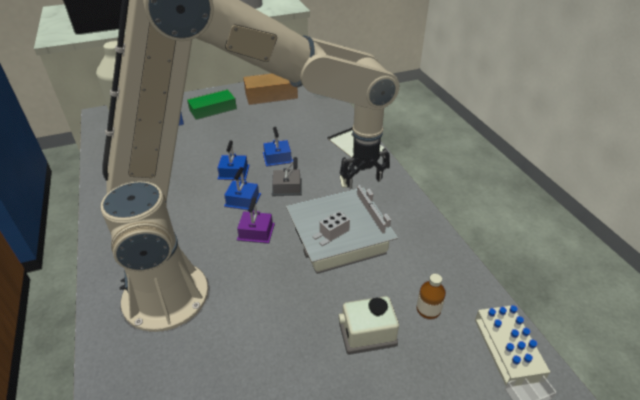

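View pics/wrist0.png

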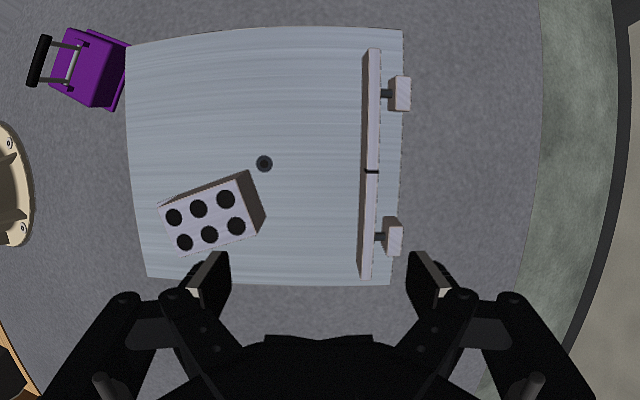

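The grey isolator is at scene (392,243) and side (289,177), on the left (+y) of the shaker. The other four are blue or purple look-alikes. The wrist view shows the block at (213,213), the hole at (264,163) and the fence at column 370.

```bash
cat > h.py <<'E'
from cell import get_state, cams, robot, trace
import cv2,numpy as np
from scipy.spatial.transform import Rotation as R
def ray(f,uv,T=None):
    K=f["camera_matrix"]
    if "mount" in f:
        x=(uv[0]-K[0,2])/K[0,0]; y=(uv[1]-K[1,2])/K[1,1]; th=np.hypot(x,y)
        s=np.sin(th)/th if th>1e-9 else 1
        d=np.array([x*s,y*s,np.cos(th)]); M=T@f["mount"]; return M[:3,3],M[:3,:3]@d
    Rm=cv2.Rodrigues(np.array(f["rvec"]))[0]; t=np.array(f["tvec"]).ravel()
    d=np.array([(uv[0]-K[0,2])/K[0,0],(uv[1]-K[1,2])/K[1,1],1]); return -Rm.T@t,Rm.T@d
def onz(f,uv,z,T=None):
    o,d=ray(f,uv,T); return o+d*(z-o[2])/d[2]
def proj(f,p,T=None):
    K=f["camera_matrix"]; p=np.asarray(p,float)
    if "mount" in f:
        M=np.linalg.inv(T@f["mount"]); c=M[:3,:3]@p+M[:3,3]
        r=np.hypot(c[0],c[1]); th=np.arctan2(r,c[2]); return K[0,0]*th*c[:2]/max(r,1e-9)+K[:2,2]
    return cv2.projectPoints(p.reshape(1,3),np.array(f["rvec"]),np.array(f["tvec"]),K,None)[0].ravel()
def tcp(s=None):
    s=s or get_state(); T=np.eye(4); T[:3,:3]=R.from_rotvec(s["orientation"]).as_matrix(); T[:3,3]=s["eef_pos"]; return T
def tool(T,p):  # world point -> tool cm
    return np.round(100*(T[:3,:3].T@(np.asarray(p)-T[:3,3])),2)
E
python3 - <<'E'
from h import *
T=tcp()
for n,uv in [("scene",(392,243)),("side",(289,177))]:
    f=cams.grab_frame(n)
    for z in (0.03,): print(n,onz(f,uv,z))
    print(n,'grip', onz(f,{"scene":(390,231),"side":(295,164)}[n],.11))
    x,y=uv; im=f["img"][y-50:y+50,x-66:x+66]; cv2.imwrite(f"pics/{n}_iso.png",cv2.resize(im,None,fx=6,fy=6,interpolation=cv2.INTER_CUBIC))
f=cams.grab_frame("wrist")
for nm,uv,z in [("hole",(264,163),.09),("fence tick",(371,172),.13)]: print(nm,onz(f,uv,z,T))
im=f["img"][10:300,100:430]; cv2.imwrite("pics/w_blk.png",cv2.resize(im,None,fx=2,fy=2,interpolation=cv2.INTER_CUBIC))
E
```

```text
scene [0.48600503 0.34746136 0.03      ]
scene grip [0.51407672 0.34757972 0.11      ]
side [0.49915053 0.3710869  0.03      ]
side grip [0.5150783  0.33677278 0.11      ]
hole [0.5739958  0.02762808 0.09      ]
fence tick [0.66738748 0.02612301 0.13      ]
```

View pics/scene_iso.png

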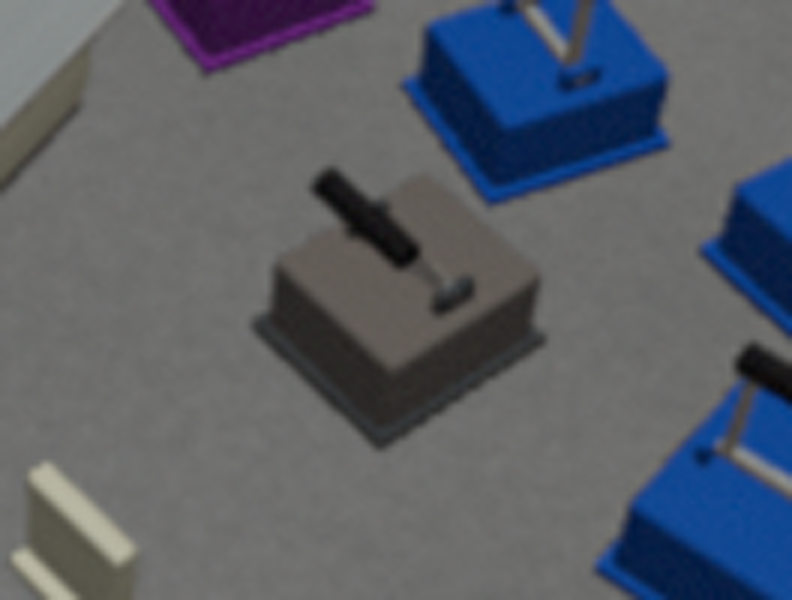

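View pics/side_iso.png

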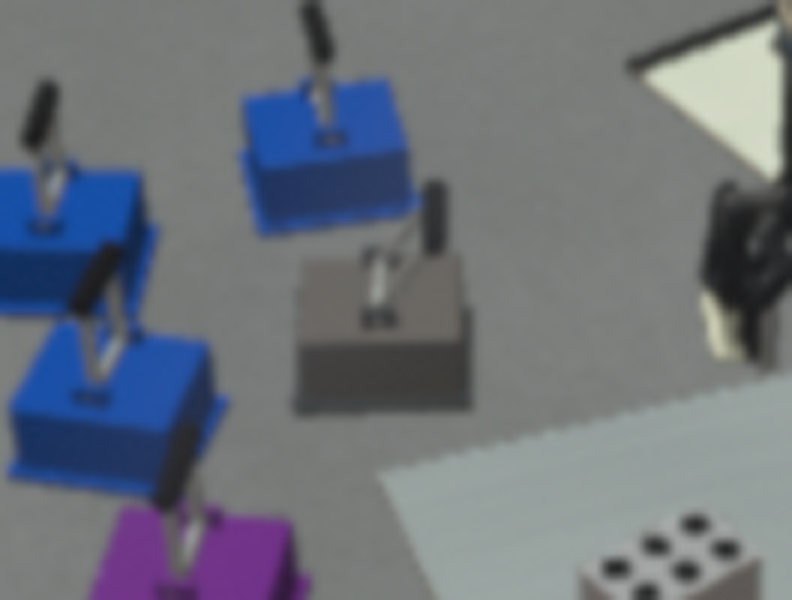

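View pics/w_blk.png

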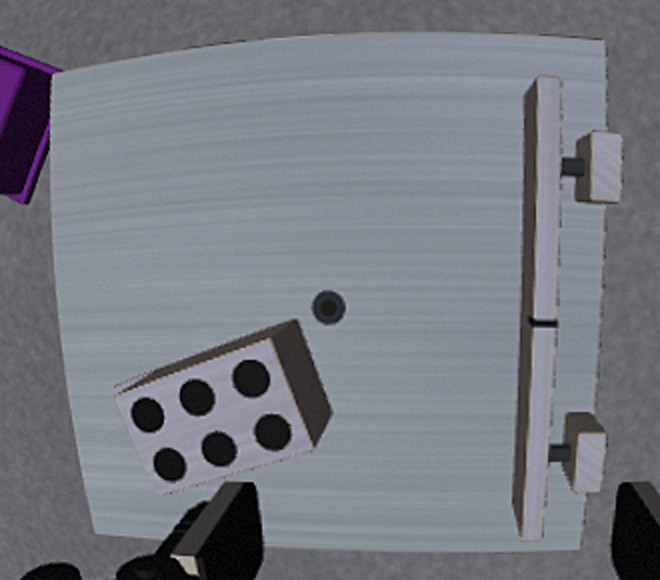

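The grey isolator in the crops: its top corners and foot corners are clear, and the grip leans to the fence side (away from the robot).

```bash
python3 - <<'E'
from h import *
S=cams.grab_frame("scene");D=cams.grab_frame("side")
s=lambda u,v:(326+u/6-.4,193+v/6-.4); d=lambda u,v:(223+u/6-.4,127+v/6-.4)
for n,uv,z in [("L",(275,268),.055),("B",(398,370),.055),("R",(540,275),.055),("T",(425,178),.055),("fL",(255,325),0),("fB",(380,447),0),("fR",(545,342),0)]:
    print("scene",n,onz(S,s(*uv),z).round(4))
for n,uv,z in [("tl",(303,262),.055),("tr",(465,258),.055),("bl",(298,342),.055),("br",(465,342),.055),("fbl",(296,414),0),("fbr",(472,410),0)]:
    print("side",n,onz(D,d(*uv),z).round(4))
for n,uv in [("a",(328,183)),("b",(402,252))]: print("scene grip",n,onz(S,s(*uv),.113).round(4))
for n,uv in [("a",(435,185)),("b",(433,250))]: print("side grip",n,onz(D,d(*uv),.113).round(4))
E
```

```text
scene L [0.521  0.2967 0.055 ]
scene B [0.5409 0.3752 0.055 ]
scene R [0.4516 0.4023 0.055 ]
scene T [0.4283 0.3271 0.055 ]
scene fL [0.5166 0.2869 0.    ]
scene fB [0.5457 0.3745 0.    ]
scene fR [0.443  0.4093 0.    ]
side tl [0.4476 0.3999 0.055 ]
side tr [0.5428 0.3681 0.055 ]
side bl [0.423 0.325 0.055]
side br [0.5166 0.2896 0.055 ]
side fbl [0.4176 0.325  0.    ]
side fbr [0.5194 0.2905 0.    ]
scene grip a [0.5067 0.3121 0.113 ]
scene grip b [0.5238 0.3608 0.113 ]
side grip a [0.5266 0.3708 0.113 ]
side grip b [0.5054 0.3092 0.113 ]
```

Isolator centre is about (0.485, 0.349) with yaw about -0.32, and the grip about (0.517, 0.338, 0.113), so both cameras agree. I'll move above its far side with the fingers closed.

```bash
python3 -m handwheel '0 0 9 -3.2 -6 0 0; 0 0 18.3 -5 -12 0 0; 0 0 18.3 -6.4 -18 0 0; 0 0 18.3 -6.4 -24 0 0; 0 0 18.3 -6.4 -30 0 0'
python3 - <<'E'
from h import *
T=tcp(); print(T.round(4)); f=cams.grab_frame("wrist"); cv2.imwrite("pics/w1.png",f["img"])
for t in("isolator","handle_grip"): print([(d["confidence"],d["extent"]) for d in trace("wrist",t)])
ux=np.array([np.cos(-.32),np.sin(-.32)]);c=np.array([.485,.349])
for a in(.08,-.0095): p=[*(c+a*ux),.271]; print(tool(T,p))
for p in ([*(c+.035*ux),.113],[*c,.0]): print(proj(f,p,T))
E
```

```text
time_s: 2.22
eef_pos: [0.5606, 0.302, 0.4051]
orientation: [-3.101, 0.499, -0.001]
wrist_force: [0.6, -0.2, -0.7]
finger_gap: 0.0002
[[ 9.494e-01 -3.140e-01  7.000e-04  5.606e-01]
 [-3.140e-01 -9.494e-01  2.000e-04  3.020e-01]
 [ 6.000e-04 -4.000e-04 -1.000e+00  4.051e-01]
 [ 0.000e+00  0.000e+00  0.000e+00  1.000e+00]]
[(0.97, [190.3, 309.1, 75.6, 59.8]), (0.96, [89.2, 91.8, 101.4, 74.4]), (0.87, [131.4, 218.8, 98.0, 92.9]), (0.85, [240.1, 162.7, 100.4, 90.3]), (0.8, [211.0, 28.2, 102.7, 56.4])]
[(0.95, [246.7, 173.0, 42.8, 71.4]), (0.78, [186.4, 7.8, 37.9, 13.7]), (0.71, [104.1, 235.6, 41.4, 60.3]), (0.57, [58.3, 92.0, 42.6, 55.5])]
[-0.66 -2.08 13.41]
[-9.61 -2.09 13.4 ]
[259.02966828 174.48545997]
[248.31572876 158.20035302]
```

View pics/w1.png

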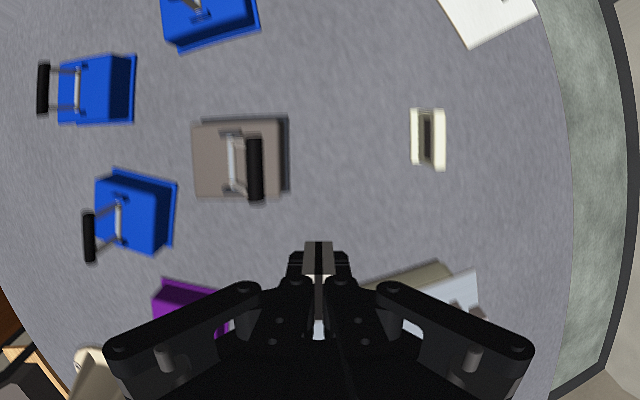

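The grey isolator is at (240,160) with its grip at (255,170), within about 4 mm of the prediction. I'll descend beyond the grip, then sweep towards the robot.

```bash
python3 -m handwheel '0 0 0 -0.4 -2.3 3 0; 0 0 0 -0.4 -2.3 7 0; 0 0 0 -0.4 -2.3 11 0; 0 0 0 -0.4 -2.3 13.4 0; 0 0 0 -0.4 -2.3 13.4 0'
python3 -m handwheel '0 0 0 -1.5 0 0 0; 0 0 0 -2.8 0 0 0; 0 0 0 -3.6 0 0 0; 0 0 0 -4.4 0 0 0; 0 0 0 -5.2 0 0 0'
python3 - <<'E'
from h import *
T=tcp(); print(T[:3,3],get_state()["wrist_force"]); f=cams.grab_frame("wrist"); cv2.imwrite("pics/w2.png",f["img"])
E
```

```text
time_s: 3.0
eef_pos: [0.5639, 0.3216, 0.2688]
orientation: [3.099, -0.5, -0.005]
wrist_force: [-1.3, -0.1, 1.2]
finger_gap: -0.0
time_s: 3.62
eef_pos: [0.5145, 0.3397, 0.2709]
orientation: [-3.101, 0.499, -0.0]
wrist_force: [1.6, -1.4, 0.9]
finger_gap: 0.0001
[0.51447389 0.33968852 0.27094557] [ 1.5588587  -1.42136175  0.92379374]
```

View pics/w2.png

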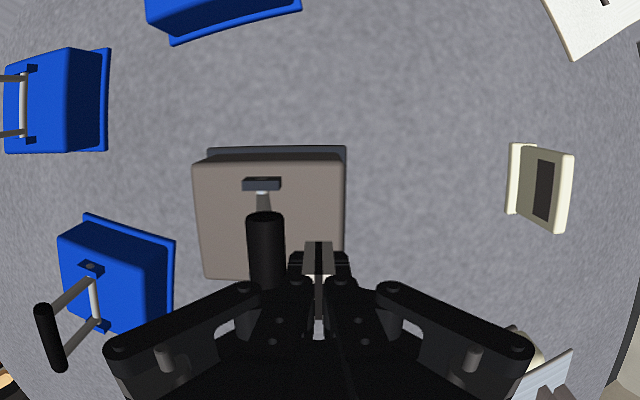

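The handle is about upright now, with the black grip at (265,250) ahead of the fingertips. Continuing the sweep.

```bash
python3 -m handwheel '0 0 0 -0.8 0 0 0; 0 0 0 -1.6 0 0 0; 0 0 0 -2.4 0 0 0; 0 0 0 -3.2 0 0 0; 0 0 0 -3.8 0 0 0'
python3 - <<'E'
from h import *
T=tcp(); print(T[:3,3],get_state()["wrist_force"]); f=cams.grab_frame("wrist"); cv2.imwrite("pics/w3.png",f["img"])
E
```

```text
time_s: 4.3
eef_pos: [0.4783, 0.3515, 0.2706]
orientation: [3.101, -0.499, -0.001]
wrist_force: [0.2, 0.3, 0.8]
finger_gap: 0.0002
[0.4783446  0.35152735 0.27062883] [0.19121972 0.26973399 0.78223761]
```

View pics/w3.png

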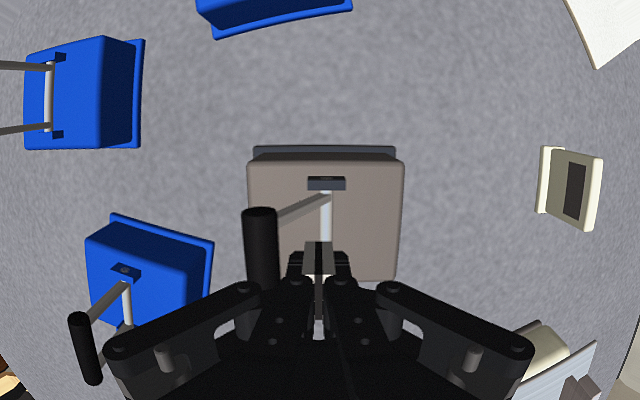

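The handle has gone over and dropped clear of the fingers (grip at (262,250), no force). I'll retreat upwards and turn to the block, using the first wrist view to get its pose.

```bash
python3 -m handwheel '0 0 0 0.3 0 -4 0; 0 0 0 0.3 0 -9 0; 0 0 0 0.3 0 -14 0; 0 0 0 0.3 0 -14 0'
python3 - <<'E'
from h import *
f=cams.grab_frame("wrist")
T0=np.eye(4);T0[:3,:3]=R.from_rotvec([3.14158388,-2.3e-5,-2.16e-3]).as_matrix();T0[:3,3]=[.62478,0,.40396]
w=lambda u,v:(100+u/2-.25,10+v/2-.25)
P=[onz(f,w(*uv),.14,T0) for uv in [(117,393),(271,338),(316,448),(162,494)]]
P=np.array(P);print(P.round(4),P.mean(0))
for a,b in((0,1),(3,2)): d=P[b]-P[a];print(np.hypot(*d[:2]),np.arctan2(d[1],d[0]))
for a,b in((3,0),(2,1)): d=P[b]-P[a];print(np.hypot(*d[:2]),np.arctan2(-d[0],d[1]))
for n,uv,z in [("hole",(328,307),.09),("tick near",(534,323),.13),("ftop1",(537,78),.13),("ftop2",(521,538),.13),("fbot2",(513,508),.09),("plat tl",(50,72),.09),("plat tr",(605,40),.09),("plat br",(580,549),.09),("plat bl",(96,533),.09)]: print(n,onz(f,w(*uv),z,T0).round(4))
cv2.imwrite("pics/w4.png",f["img"])
T=tcp();print(T.round(4))
E
```

```text
time_s: 4.85
eef_pos: [0.4827, 0.3511, 0.4152]
orientation: [-3.096, 0.499, -0.009]
wrist_force: [0.5, 0.8, -0.3]
finger_gap: 0.0001
[[ 4.856e-01 -1.000e-04  1.400e-01]
 [ 5.588e-01  2.280e-02  1.400e-01]
 [ 5.746e-01 -2.330e-02  1.400e-01]
 [ 5.008e-01 -4.730e-02  1.400e-01]] [ 0.52994009 -0.01198938  0.14      ]
0.07667741027158735 0.3025202042968167
0.07763351406825215 0.3143188154100801
0.04959659603246439 0.3102374447592685
0.04869743255813566 0.32990587874796823
hole [0.5733 0.0274 0.09  ]
tick near [0.6632 0.0267 0.13  ]
ftop1 [0.6632 0.1254 0.13  ]
ftop2 [ 0.6622 -0.0709  0.13  ]
fbot2 [ 0.6633 -0.0759  0.09  ]
plat tl [0.4229 0.1586 0.09  ]
plat tr [0.702  0.1561 0.09  ]
plat br [ 0.7011 -0.1018  0.09  ]
plat bl [ 0.4237 -0.1008  0.09  ]
[[ 0.9494 -0.314   0.0032  0.4821]
 [-0.314  -0.9494  0.0023  0.3506]
 [ 0.0023 -0.0032 -1.      0.4126]
 [ 0.      0.      0.      1.    ]]
```

View pics/w4.png

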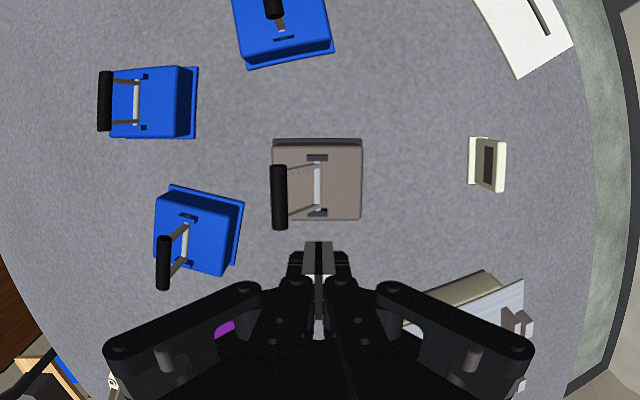

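The handle shows as fully off (black grip at (279,197), near side). Shaker yaw is about -0.004, the fence face is at x≈0.6625, and the hole is at (0.573, 0.0275). The block is at about (0.530, -0.012) with yaw about 0.31. I'll swing over to it.

```bash
python3 -m handwheel '0 0 9 2.7 5.5 0 8.5; 0 0 18 5.4 11 0 8.5; 0 0 27 8 16.5 0 8.5; 0 0 36 10.7 22 0 8.5; 0 0 45 13.4 27.5 0 8.5'
python3 - <<'E'
from h import *
T=tcp();print(T.round(4),tool(T,[.530,-.012,.270]))
a=np.arctan2(T[1,0],T[0,0]);print("turn z deg",np.degrees(a-(.313-np.pi/2)))
f=cams.grab_frame("wrist");cv2.imwrite("pics/w5.png",f["img"])
E
```

```text
time_s: 5.52
eef_pos: [0.5222, 0.0453, 0.4092]
orientation: [2.669, -1.655, -0.003]
wrist_force: [0.4, -0.5, 0.3]
finger_gap: 0.0851
[[ 4.448e-01 -8.956e-01 -2.000e-03  5.222e-01]
 [-8.956e-01 -4.448e-01 -2.000e-04  4.530e-02]
 [-8.000e-04  1.900e-03 -1.000e+00  4.092e-01]
 [ 0.000e+00  0.000e+00  0.000e+00  1.000e+00]] [ 5.49  1.83 13.92]
turn z deg 8.479536283853976
```

View pics/w5.png

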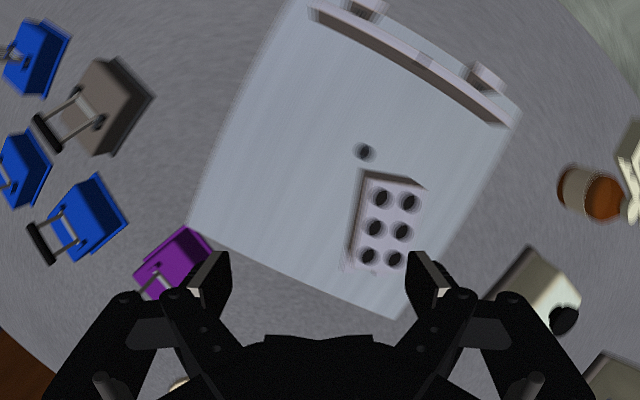

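```bash
python3 -m handwheel '0 0 0 0 0 0 8.5; 0 0 0 0 0 0 8.5'
python3 - <<'E'
from h import *
T=tcp();print(T.round(4),tool(T,[.530,-.012,.270]))
a=np.arctan2(T[1,0],T[0,0]);print("turn z deg",np.degrees(a-(.313-np.pi/2)))
f=cams.grab_frame("wrist");cv2.imwrite("pics/w6.png",cv2.resize(f["img"][0:300,180:560],None,fx=2,fy=2,interpolation=cv2.INTER_CUBIC))
E
```

```text
time_s: 5.82
eef_pos: [0.5224, 0.0479, 0.4098]
orientation: [2.675, -1.647, -0.002]
wrist_force: [-0.1, 0.6, -0.4]
finger_gap: 0.085
[[ 4.503e-01 -8.929e-01 -1.600e-03  5.224e-01]
 [-8.929e-01 -4.503e-01  3.000e-04  4.790e-02]
 [-1.000e-03  1.300e-03 -1.000e+00  4.098e-01]
 [ 0.000e+00  0.000e+00  0.000e+00  1.000e+00]] [ 5.7   2.   13.97]
turn z deg 8.832159724449124
```

View pics/w6.png

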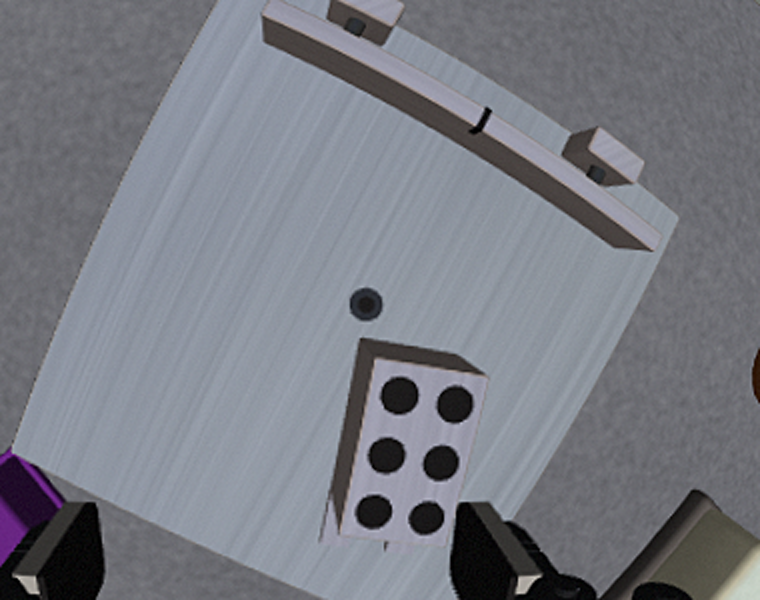

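Clear view: the block's top corners are at (375,358), (488,377), (340,535) in the crop, the hole at (366,304), and the fence tick's near end at (472,132).

```bash
python3 - <<'E'
from h import *
s=get_state();T=tcp(s)
f=cams.grab_frame("wrist")
w=lambda u,v:(180+u/2-.25,v/2-.25)
P=np.array([onz(f,w(*uv),.14,T) for uv in [(375,358),(488,377),(447,545),(340,535)]]);print(P.round(4),P.mean(0))
for a,b in((3,0),(2,1)): d=P[b]-P[a];print(np.hypot(*d[:2]),np.arctan2(d[1],d[0]))
d=P[0]-P[1];print(np.hypot(*d[:2]),np.arctan2(-d[0],d[1]))
W=np.array([onz(f,w(*uv),.14,T) for uv in [(400,396),(455,404),(387,455),(441,463),(374,512),(427,518)]]);print("wells",W.mean(0))
for i in(0,1): d=W[i]-W[i+4];print(np.arctan2(d[1],d[0]))
print("hole",onz(f,w(366,304),.09,T))
print("tick",onz(f,w(473,130),.13,T))
for uv,z in [((263,14),.13),((613,247),.13),((265,42),.09)]: print("fence",onz(f,w(*uv),z,T))
E
```

```text
[[ 0.5587  0.0231  0.14  ]
 [ 0.5739 -0.0233  0.14  ]
 [ 0.5    -0.0487  0.14  ]
 [ 0.4836 -0.002   0.14  ]] [ 0.52903466 -0.01271645  0.14      ]
0.07908994537590905 0.3226940759947859
0.07814650491648623 0.3313766254651171
0.04875664619644798 0.31735363442375375
wells [ 0.52867441 -0.0131517   0.14      ]
0.31305968779098853
0.318467707904264
hole [0.57430841 0.02767096 0.09      ]
tick [0.66172252 0.02911532 0.13      ]
fence [0.66452749 0.12668333 0.13      ]
fence [ 0.65288665 -0.05163811  0.13      ]
fence [0.66476582 0.12676463 0.09      ]
```

```bash
python3 -m handwheel '0 0 8.6 5.7 2.1 1 8.5; 0 0 8.6 5.7 2.1 5 8.5; 0 0 8.6 5.7 2.1 9.5 8.5; 0 0 8.6 5.7 2.1 13 8.5; 0 0 8.6 5.7 2.1 14 8.5'
python3 -m handwheel '0 0 0 0 0 0 8.5; 0 0 0 0 0 0 8.5'
python3 - <<'E'
from h import *
T=tcp();print(T.round(4))
a=np.arctan2(T[1,0],T[0,0]);print("yaw",a+np.pi/2)
f=cams.grab_frame("wrist");cv2.imwrite("pics/w7.png",f["img"])
E
```

```text
time_s: 6.55
eef_pos: [0.5288, -0.0119, 0.2687]
orientation: [2.544, -1.84, -0.005]
wrist_force: [-1.6, -0.3, 0.0]
finger_gap: 0.085
time_s: 6.8
eef_pos: [0.5303, -0.0127, 0.2721]
orientation: [-2.543, 1.843, -0.003]
wrist_force: [0.3, 0.5, 0.4]
finger_gap: 0.0852
[[ 3.114e-01 -9.503e-01  2.200e-03  5.303e-01]
 [-9.503e-01 -3.114e-01 -0.000e+00 -1.270e-02]
 [ 7.000e-04 -2.100e-03 -1.000e+00  2.721e-01]
 [ 0.000e+00  0.000e+00  0.000e+00  1.000e+00]]
yaw 0.3166535769571015
```

View pics/w7.png

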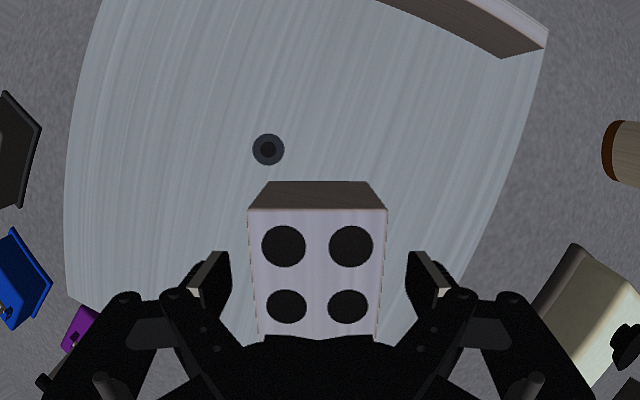

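The block sits square and centred between the pads (its front edge at rows 182–210). Closing.

```bash
python3 -m handwheel '0 0 0 0 0 0 4; 0 0 0 0 0 0 4; 0 0 0 0 0 0 4; 0 0 0 0 0 0 4; 0 0 0 0 0 0 4' 60
python3 -m handwheel '0 0 0 0 0 0 4; 0 0 0 0 0 0 4'
python3 - <<'E'
from h import *
s=get_state();T=tcp();print(T.round(4),s["wrist_force"],s["wrist_torque"])
f=cams.grab_frame("wrist");cv2.imwrite("pics/w8.png",f["img"])
E
```

```text
time_s: 7.48
eef_pos: [0.5298, -0.0131, 0.2714]
orientation: [-2.543, 1.844, -0.001]
wrist_force: [-0.7, 0.8, 6.9]
finger_gap: 0.0491
time_s: 7.72
eef_pos: [0.5298, -0.0131, 0.2715]
orientation: [-2.543, 1.844, -0.001]
wrist_force: [-1.5, 0.4, 7.0]
finger_gap: 0.0496
[[ 3.106e-01 -9.506e-01  1.100e-03  5.298e-01]
 [-9.506e-01 -3.106e-01  0.000e+00 -1.310e-02]
 [ 3.000e-04 -1.000e-03 -1.000e+00  2.715e-01]
 [ 0.000e+00  0.000e+00  0.000e+00  1.000e+00]] [-1.52337192  0.41482013  7.04773147] [ 0.0515667   0.17601012 -0.04143466]
```

View pics/w8.png

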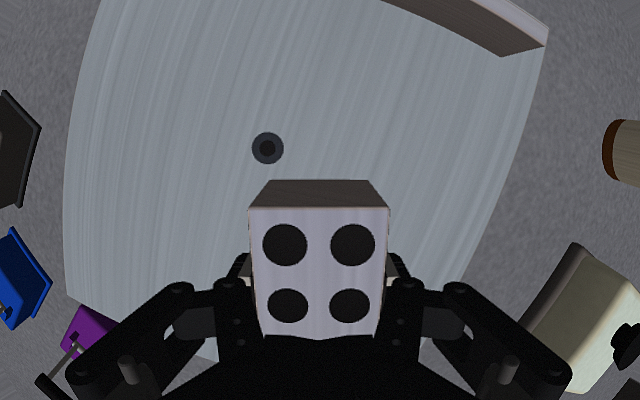

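Gripped (gap 49.6 mm), with about 7 N downward on the platform. I'll check where the block sits relative to the tool before sliding.

```bash
python3 - <<'E'
from h import *
T=tcp();f=cams.grab_frame("wrist")
for uv,z in [((249,207),.14),((389,207),.14),((270,181),.09),((367,181),.09)]:
    p=onz(f,uv,z,T);print(tool(T,p))
W=[onz(f,uv,.14,T) for uv in [(285,245),(353,245),(288,306),(349,306)]]
print([tool(T,p) for p in W])
print("hole",onz(f,(267.5,148.5),.09,T), "fence corner",onz(f,(502,57),.09,T))
E
```

```text
[-2.39 -3.88 13.15]
[ 2.47 -3.88 13.15]
[-2.41 -3.76 18.15]
[ 2.46 -3.76 18.15]
[array([-1.18, -2.46, 13.15]), array([ 1.26, -2.46, 13.15]), array([-1.17,  0.18, 13.14]), array([ 1.22,  0.18, 13.14])]
hole [0.57359152 0.0273221  0.09      ] fence corner [ 0.66442967 -0.07446158  0.09      ]
```

```bash
python3 -m handwheel '0 0 2 -0.1 -0.9 -0.05 4; 0 0 5 -0.3 -1.9 -0.05 4; 0 0 8 -0.5 -3 -0.05 4; 0 0 10 -0.7 -4 -0.05 4; 0 0 12 -0.8 -5 -0.05 4'
python3 - <<'E'
from h import *
s=get_state();T=tcp();print(T.round(4),s["wrist_force"],s["wrist_torque"],s["finger_gap"])
f=cams.grab_frame("wrist");cv2.imwrite("pics/w9.png",f["img"])
E
```

```text
time_s: 8.45
eef_pos: [0.574, 0.0099, 0.2715]
orientation: [2.334, -2.1, -0.002]
wrist_force: [-6.7, -1.8, 8.2]
finger_gap: 0.0495
[[ 1.051e-01 -9.945e-01 -2.500e-03  5.740e-01]
 [-9.945e-01 -1.051e-01 -5.000e-04  9.900e-03]
 [ 2.000e-04  2.600e-03 -1.000e+00  2.715e-01]
 [ 0.000e+00  0.000e+00  0.000e+00  1.000e+00]] [-6.73689093 -1.75710042  8.2429359 ] [-0.33165285  0.84649798 -0.01660274] 0.04947916996018756
```

View pics/w9.png

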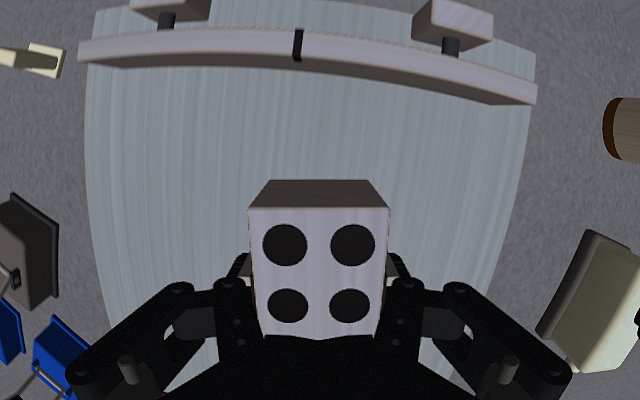

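The block slides flat with its yaw nearly straight, and the fence tick shows at (297,45). Continuing to just short of the bar and easing the down force.

```bash
python3 -m handwheel '0 0 1.5 -0.3 -0.9 -0.05 4; 0 0 3 -0.6 -1.8 -0.1 4; 0 0 5 -1 -2.8 -0.1 4; 0 0 6.4 -1.3 -3.7 -0.1 4; 0 0 6.4 -1.35 -4.2 -0.1 4'
python3 -m handwheel '0 0 0 0 0 0 4; 0 0 0 0 0 0 4'
python3 - <<'E'
from h import *
s=get_state();T=tcp();print(T.round(4),s["wrist_force"],s["wrist_torque"],s["finger_gap"])
f=cams.grab_frame("wrist");cv2.imwrite("pics/w10.png",f["img"])
cv2.imwrite("pics/w10z.png",cv2.resize(f["img"][60:340,120:520],None,fx=2,fy=2,interpolation=cv2.INTER_CUBIC))
E
```

```text
time_s: 9.12
eef_pos: [0.6154, 0.0282, 0.2719]
orientation: [2.216, -2.227, -0.0]
wrist_force: [-0.2, -0.8, -4.1]
finger_gap: 0.0495
time_s: 9.38
eef_pos: [0.6146, 0.0278, 0.272]
orientation: [2.215, -2.227, -0.001]
wrist_force: [0.0, 0.5, -4.2]
finger_gap: 0.0491
[[-5.100e-03 -1.000e+00 -6.000e-04  6.146e-01]
 [-1.000e+00  5.100e-03 -1.000e-04  2.780e-02]
 [ 1.000e-04  6.000e-04 -1.000e+00  2.720e-01]
 [ 0.000e+00  0.000e+00  0.000e+00  1.000e+00]] [ 0.03267955  0.49841373 -4.24197273] [ 0.02076607 -0.05630912 -0.02444196] 0.04913809316204038
```

View pics/w10z.png

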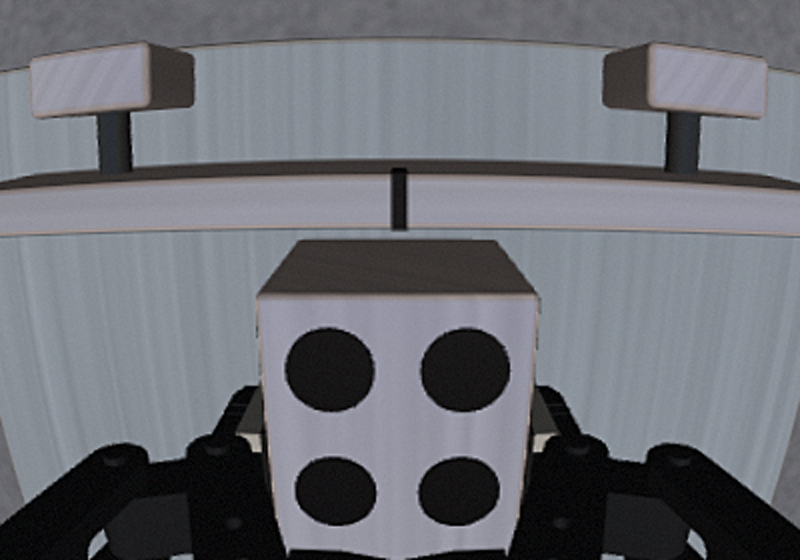

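Block aligned with the tick (tick at col 399, block centre 397.5 in the zoom) and square. It's slightly lifted now (Fz −4.2 N, its own weight), so I'll lower it back onto the platform and advance.

```bash
python3 -m handwheel '0 0 0 0 0 0.05 4; 0 0 0 0 0 0.05 4'
python3 -m handwheel '0 0 0 0 -0.1 0.01 4; 0 0 0 0 -0.3 0.01 4; 0 0 0 0 -0.5 0.01 4; 0 0 0 0 -0.6 0.01 4; 0 0 0 0 -0.6 0.01 4'
python3 - <<'E'
from h import *
s=get_state();T=tcp();print(T.round(4),s["wrist_force"],s["wrist_torque"],s["finger_gap"])
E
```

```text
time_s: 9.68
eef_pos: [0.6148, 0.0278, 0.2717]
orientation: [2.216, -2.227, -0.0]
wrist_force: [0.8, -0.3, -4.5]
finger_gap: 0.0494
time_s: 10.3
eef_pos: [0.621, 0.0279, 0.2716]
orientation: [2.216, -2.227, -0.0]
wrist_force: [-0.3, -0.6, -3.7]
finger_gap: 0.0494
[[-0.0052 -1.     -0.      0.621 ]
 [-1.      0.0052  0.      0.0279]
 [-0.      0.     -1.      0.2716]
 [ 0.      0.      0.      1.    ]] [-0.31810098 -0.64035233 -3.71743943] [ 0.03339554 -0.02015403 -0.03544776] 0.0494268905731419
```

```bash
python3 -m handwheel '0 0 0 0 0 0.03 4; 0 0 0 0 0 0.03 4'
python3 -m handwheel '0 0 0 0 0 0.03 4; 0 0 0 0 0 0.03 4'
```

```text
time_s: 10.55
eef_pos: [0.6209, 0.0279, 0.2715]
orientation: [-2.216, 2.227, -0.0]
wrist_force: [-0.7, 0.2, 0.5]
finger_gap: 0.0498
time_s: 10.8
eef_pos: [0.6209, 0.0279, 0.2715]
orientation: [-2.216, 2.227, -0.0]
wrist_force: [-2.9, 0.1, 5.6]
finger_gap: 0.0495
```

```bash
python3 -m handwheel '0 0 0 0 0 -0.02 4; 0 0 0 0 -0.1 -0.02 4; 0 0 0 0 -0.2 -0.02 4; 0 0 0 0 -0.2 -0.02 4; 0 0 0 0 -0.2 -0.02 4'
python3 -m handwheel '0 0 0 0 -0.05 0 4; 0 0 0 0 -0.1 0 4; 0 0 0 0 -0.15 0 4; 0 0 0 0 -0.15 0 4'
python3 -m handwheel '0 0 0 0 -0.05 0 4; 0 0 0 0 -0.1 0 4; 0 0 0 0 -0.15 0 4; 0 0 0 0 -0.15 0 4'
python3 - <<'E'
from h import *
s=get_state();T=tcp();print(T.round(4),s["wrist_force"],s["wrist_torque"],s["finger_gap"])
f=cams.grab_frame("wrist")
cv2.imwrite("pics/w11z.png",cv2.resize(f["img"][60:340,120:520],None,fx=2,fy=2,interpolation=cv2.INTER_CUBIC))
E
```

```text
time_s: 11.42
eef_pos: [0.6225, 0.0279, 0.2715]
orientation: [2.215, -2.227, -0.001]
wrist_force: [-6.6, -0.1, 9.0]
finger_gap: 0.0496
time_s: 11.92
eef_pos: [0.6239, 0.0279, 0.2715]
orientation: [2.215, -2.227, -0.002]
wrist_force: [-6.4, 0.5, 8.0]
finger_gap: 0.0495
time_s: 12.42
eef_pos: [0.625, 0.0279, 0.2715]
orientation: [2.214, -2.226, -0.003]
wrist_force: [-9.2, -0.1, 10.7]
finger_gap: 0.0495
[[-0.0053 -1.     -0.0026  0.625 ]
 [-1.      0.0053  0.      0.0279]
 [-0.      0.0026 -1.      0.2715]
 [ 0.      0.      0.      1.    ]] [-9.19633293 -0.09014154 10.66855642] [-0.0533892   1.11612385  0.01804289] 0.04947456882352929
```

View pics/w11z.png

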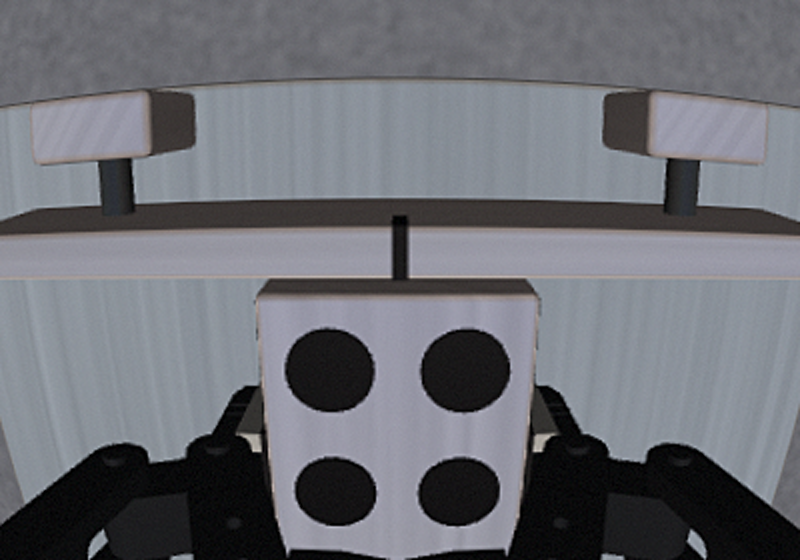

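```bash
cat > m.py <<'E'
from h import *
s=get_state();T=tcp(s);f=cams.grab_frame("wrist")
print("tcp",T[:3,3].round(4),"F",s["wrist_force"].round(1),"M",s["wrist_torque"].round(2),"gap",round(s["finger_gap"],4))
im=f["img"].astype(float)
M=T.copy()
# fence top near edge & block top front edge by gradient, sub-pixel, columns
g=cv2.GaussianBlur(cv2.cvtColor(f["img"],cv2.COLOR_BGR2GRAY).astype(float),(0,0),.8)
import sys
def prof(cols,r0,r1): 
    return g[r0:r1,cols[0]:cols[1]].mean(1)
for nm,c in (("L",(200,240)),("mid",(270,310)),("R",(400,440))):
    print(nm,np.round(prof(c,185,212)).astype(int).tolist())
for nm,y in(("front",-3.88),("front",-4.0)):
    for z in(.14,.13,.09):
        p=T[:3,3]+T[:3,:3]@np.array([0,y/100,0]);p[2]=z;print(nm,y,z,proj(f,p,T).round(2))
E
python3 m.py
```

```text
tcp [0.625  0.0279 0.2715] F [-9.6  0.4 10.6] M [-0.08  1.16  0.03] gap 0.0496
L [150, 150, 151, 152, 154, 155, 156, 155, 155, 155, 155, 155, 155, 157, 152, 146, 145, 145, 145, 145, 145, 145, 145, 145, 145, 145, 145]
mid [152, 153, 154, 155, 156, 157, 156, 156, 156, 156, 156, 156, 159, 147, 95, 59, 54, 55, 56, 55, 56, 69, 95, 120, 136, 147, 153]
R [154, 155, 156, 156, 157, 157, 157, 156, 155, 155, 155, 153, 153, 156, 151, 145, 144, 144, 144, 144, 144, 144, 144, 144, 144, 145, 144]
front -3.88 0.14 [317.59 206.18]
front -3.88 0.13 [317.64 198.54]
front -3.88 0.09 [317.77 177.62]
front -4.0 0.14 [317.59 202.79]
front -4.0 0.13 [317.64 195.42]
front -4.0 0.09 [317.77 175.25]
```

In contact now: the fence edge at row about 199 matches the block face at that height. I'll ease the down force and press in about 5 mm.

```bash
python3 -m handwheel '0 0 0 0 0 -0.05 4; 0 0 0 0 -0.05 -0.06 4; 0 0 0 0 -0.1 -0.06 4; 0 0 0 0 -0.15 -0.06 4; 0 0 0 0 -0.15 -0.06 4'
python3 -m handwheel '0 0 0 0 -0.05 0 4; 0 0 0 0 -0.1 0 4; 0 0 0 0 -0.15 0 4; 0 0 0 0 -0.15 0 4'
python3 m.py
```

```text
time_s: 13.15
eef_pos: [0.6262, 0.0279, 0.2716]
orientation: [2.214, -2.225, -0.004]
wrist_force: [-9.5, -0.0, 6.8]
finger_gap: 0.0495
time_s: 13.65
eef_pos: [0.6273, 0.0278, 0.2716]
orientation: [2.213, -2.225, -0.005]
wrist_force: [-11.7, 0.2, 8.9]
finger_gap: 0.0492
tcp [0.6273 0.0278 0.2716] F [-11.7   0.2   8.9] M [0.01 1.47 0.11] gap 0.0492
L [150, 150, 151, 153, 154, 155, 156, 156, 156, 156, 156, 155, 156, 159, 153, 147, 146, 146, 146, 146, 146, 146, 146, 146, 146, 146, 146]
mid [153, 153, 154, 155, 156, 157, 157, 157, 156, 156, 156, 157, 160, 149, 96, 59, 54, 55, 56, 55, 56, 69, 94, 119, 135, 147, 153]
R [155, 156, 157, 157, 158, 158, 158, 157, 156, 156, 155, 154, 155, 158, 153, 146, 144, 145, 145, 145, 145, 145, 145, 145, 145, 145, 145]
front -3.88 0.14 [317.56 205.35]
front -3.88 0.13 [317.61 197.72]
front -3.88 0.09 [317.75 176.81]
front -4.0 0.14 [317.57 201.96]
front -4.0 0.13 [317.61 194.6 ]
front -4.0 0.09 [317.75 174.44]
```

```bash
python3 -m handwheel '0 0 0 0 0 -0.03 4; 0.1 0 0 0 -0.05 -0.06 4; 0.2 0 0 0 -0.1 -0.06 4; 0.25 0 0 0 -0.15 -0.06 4; 0.25 0 0 0 -0.15 -0.06 4'
python3 -m handwheel '0 0 0 0 0 0 4; 0 0 0 0 0 0 4'
python3 m.py
python3 - <<'E'
from h import *
print(tcp().round(4))
E
```

```text
time_s: 14.32
eef_pos: [0.6282, 0.0279, 0.2715]
orientation: [2.214, -2.226, -0.003]
wrist_force: [-13.3, 0.1, 7.7]
finger_gap: 0.0493
time_s: 14.58
eef_pos: [0.6282, 0.0279, 0.2715]
orientation: [2.215, -2.226, -0.003]
wrist_force: [-12.1, 1.1, 7.1]
finger_gap: 0.0494
tcp [0.6282 0.0279 0.2715] F [-12.1   1.1   7.1] M [0.09 1.72 0.11] gap 0.0494
L [150, 151, 151, 153, 155, 156, 156, 156, 156, 156, 156, 156, 156, 159, 153, 147, 146, 146, 146, 146, 146, 146, 146, 146, 146, 146, 146]
mid [153, 153, 154, 156, 157, 157, 157, 157, 157, 156, 157, 157, 160, 149, 97, 59, 54, 55, 56, 55, 56, 70, 95, 120, 136, 147, 153]
R [155, 156, 157, 157, 158, 158, 158, 157, 156, 156, 155, 154, 155, 158, 153, 146, 145, 145, 145, 145, 145, 145, 145, 145, 145, 145, 145]
front -3.88 0.14 [317.53 206.15]
front -3.88 0.13 [317.57 198.52]
front -3.88 0.09 [317.71 177.61]
front -4.0 0.14 [317.53 202.77]
front -4.0 0.13 [317.58 195.4 ]
front -4.0 0.09 [317.71 175.24]
[[-5.000e-03 -1.000e+00 -2.600e-03  6.282e-01]
 [-1.000e+00  5.000e-03 -2.000e-04  2.790e-02]
 [ 2.000e-04  2.600e-03 -1.000e+00  2.715e-01]
 [ 0.000e+00  0.000e+00  0.000e+00  1.000e+00]]
```

```bash
python3 -m handwheel '0.1 0 0 0 0 -0.04 4; 0.15 0 0 0 0 -0.06 4; 0.15 0 0 0 0 -0.06 4; 0.15 0 0 0 0 -0.06 4'
python3 m.py | head -1
python3 -m handwheel '0 0 0 0 0 -0.03 4; 0 0 0 0 0 -0.03 4; 0 0 0 0 0 -0.03 4'
python3 m.py|head -1
python3 - <<'E'
from h import *
print(tcp().round(4))
E
```

```text
time_s: 15.12
eef_pos: [0.628, 0.0279, 0.2715]
orientation: [2.216, -2.227, -0.0]
wrist_force: [-12.6, 0.4, 2.7]
finger_gap: 0.0493
tcp [0.628  0.0279 0.2715] F [-12.6   0.4   2.7] M [-0.01  1.67  0.12] gap 0.0493
time_s: 15.55
eef_pos: [0.6281, 0.0279, 0.2715]
orientation: [2.215, -2.227, -0.001]
wrist_force: [-10.3, 0.2, 0.6]
finger_gap: 0.0491
tcp [0.6281 0.0279 0.2715] F [-10.3   0.2   0.6] M [-0.05  1.51  0.17] gap 0.0491
[[-4.900e-03 -1.000e+00 -7.000e-04  6.280e-01]
 [-1.000e+00  4.900e-03 -2.000e-04  2.790e-02]
 [ 2.000e-04  7.000e-04 -1.000e+00  2.715e-01]
 [ 0.000e+00  0.000e+00  0.000e+00  1.000e+00]]
```

Free of most friction, the bar is taking about 8–9 N (about 4 mm), and the slot comes out about 1 mm short of the hole. Advancing 1 mm more.

```bash
python3 -m handwheel '0.05 0 0 0 -0.04 -0.01 4; 0.05 0 0 0 -0.09 -0.02 4; 0.05 0 0 0 -0.13 -0.03 4; 0.05 0 0 0 -0.13 -0.03 4; 0.05 0 0 0 -0.13 -0.03 4'
python3 m.py
python3 - <<'E'
from h import *
T=tcp();print(T.round(4))
f=cams.grab_frame("wrist")
T10=np.array([[-5.1e-3,-1,-6e-4,.6146],[-1,5.1e-3,-1e-4,.0278],[1e-4,6e-4,-1,.272],[0,0,0,1]])
for c in (220,420):
  g=cv2.GaussianBlur(f["img"].mean(2),(0,0),.6)[190:206,c-15:c+15].mean(1);r=190+np.argmin(np.gradient(g));print("row",r,onz(f,(c,r),.13,T))
g0=cv2.GaussianBlur(cv2.imread("pics/w10.png").mean(2),(0,0),.6)
for c in (220,420):
  g=g0[170:185,c-15:c+15].mean(1);r=170+np.argmin(np.gradient(g));print("row0",r,onz(f,(c,r),.13,T10),np.round(g))
cv2.imwrite("pics/w12z.png",cv2.resize(f["img"][60:340,120:520],None,fx=2,fy=2,interpolation=cv2.INTER_CUBIC))
f=cams.grab_frame("side")
p=proj(f,[.58,.028,.09]).astype(int);x,y=p;print(p)
cv2.imwrite("pics/s12.png",cv2.resize(f["img"][y-40:y+40,x-50:x+70],None,fx=6,fy=6,interpolation=cv2.INTER_CUBIC))
E
```

```text
time_s: 16.23
eef_pos: [0.629, 0.0279, 0.2716]
orientation: [2.215, -2.226, -0.001]
wrist_force: [-12.5, 0.4, -1.1]
finger_gap: 0.0495
tcp [0.629  0.0279 0.2716] F [-12.5   0.4  -1.1] M [0.03 1.69 0.15] gap 0.0495
L [151, 151, 152, 153, 155, 156, 157, 156, 156, 156, 156, 156, 156, 158, 153, 147, 146, 146, 146, 146, 146, 146, 146, 146, 146, 146, 146]
mid [153, 153, 155, 156, 157, 157, 157, 157, 157, 157, 157, 157, 160, 149, 96, 59, 54, 55, 56, 55, 57, 71, 98, 123, 138, 149, 154]
R [155, 156, 157, 157, 158, 158, 158, 157, 156, 156, 155, 154, 154, 158, 152, 146, 144, 145, 145, 145, 145, 145, 145, 145, 145, 145, 145]
front -3.88 0.14 [317.51 206.68]
front -3.88 0.13 [317.55 199.06]
front -3.88 0.09 [317.69 178.16]
front -4.0 0.14 [317.51 203.3 ]
front -4.0 0.13 [317.56 195.94]
front -4.0 0.09 [317.69 175.79]
[[-5.000e-03 -1.000e+00 -1.000e-03  6.290e-01]
 [-1.000e+00  5.000e-03 -2.000e-04  2.780e-02]
 [ 2.000e-04  1.000e-03 -1.000e+00  2.716e-01]
 [ 0.000e+00  0.000e+00  0.000e+00  1.000e+00]]
row 199 [0.66804043 0.06525531 0.13      ]
row 199 [ 0.66771388 -0.01195314  0.13      ]
row0 174 [0.66339759 0.06458215 0.13      ] [155. 155. 152. 149. 133. 121. 140. 144. 143. 143. 143. 143. 143. 143.
 143.]
row0 174 [ 0.66309484 -0.01137408  0.13      ] [154. 154. 151. 149. 136. 120. 139. 144. 143. 143. 143. 143. 143. 143.
 143.]
[344 218]
```

View pics/w12z.png

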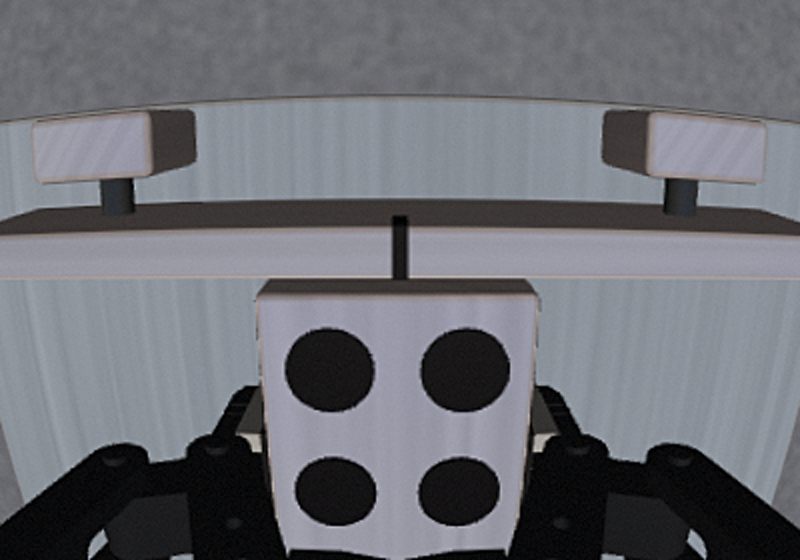

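View pics/s12.png

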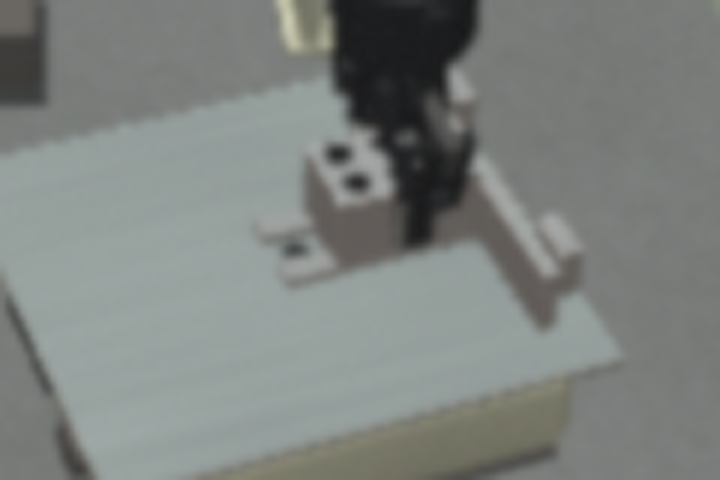

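The wrist view shows the block square on the bar, with the tick on its centreline (col 400). The side view shows the hole inside the slot at (296,248). By camera the bar has moved from about 0.6632 to 0.6679, roughly 4.7 mm. I'll make one last steadiness check and look at the handle.

```bash
python3 -m handwheel '0 0 0 0 0 0 4; 0 0 0 0 0 0 4; 0 0 0 0 0 0 4; 0 0 0 0 0 0 4'
python3 - <<'E'
from h import *
f=cams.grab_frame("side");x,y=289,177
a=cv2.resize(f["img"][y-35:y+30,x-45:x+45],None,fx=4,fy=4,interpolation=cv2.INTER_CUBIC)
g=cams.grab_frame("scene");x,y=300,210
b=cv2.resize(g["img"][y-65:y+65,x-110:x+130],None,fx=2,fy=2,interpolation=cv2.INTER_CUBIC)
c=np.zeros((max(a.shape[0],b.shape[0]),a.shape[1]+b.shape[1],3),np.uint8);c[:a.shape[0],:a.shape[1]]=a;c[:b.shape[0],a.shape[1]:]=b
c=c[:, :]; cv2.imwrite("pics/fin.png",cv2.resize(c,(800,int(c.shape[0]*800/c.shape[1]))))
fr=[get_state()["wrist_force"].round(1).tolist()];print(fr,get_state()["eef_pos"].round(4))
E
```

```text
time_s: 16.88
eef_pos: [0.629, 0.0278, 0.2716]
orientation: [2.215, -2.226, -0.001]
wrist_force: [-11.9, 0.5, -0.2]
finger_gap: 0.0494
[[-11.5, 0.9, -0.0]] [0.629  0.0279 0.2716]
```

View pics/fin.png

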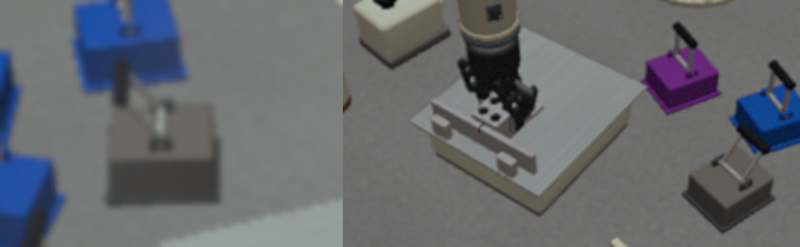

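The handle leans to the near side (off) in both views, and the block is steady against the bar. Handing in.

```bash
python3 -c "
from cell import robot; print(robot.finish_job())"
```

```text
the job is handed in; nothing more can be done
None
```

I switched the grey isolator off first, then slid the tube block to the fence and handed the job in at about 17 s, still gripping and pressing it there.

**Isolator:** I pushed the toggle over with closed fingers. In the last side and scene pictures the handle leans to the near (off) side.

**Block position:** It is against the bar, square as far as the wrist picture shows, with the bar's tick on its centreline to within about 0.5 mm. In the side view the hole shows inside the slot, and my calculated slot point agrees with the measured hole to within about 1 mm.

**Press:** The wrist camera puts the bar back about 4.7 mm, which is about 9.4 N. The wrist reads 11.5–12.5 N, which includes some friction with the platform, so I put the bar at about 9–11 N. The two measures agree only to that extent.

**Sliding:** The block stayed on the platform except for a short stretch just before the bar. There the wrist carried its full weight (about 4 N), so it was lifted by a few tenths of a millimetre at most. I set it back down before contact.

**Other things on the bench:** I did not touch anything else, and every force I read was well under the limits.

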